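# Find the tin with the bearing by its heft and put it away

## Task

Two alike closed tins stand on the bench: one still holds a steel bearing, the other only a light plastic spacer. Lift each to feel which is heavier; stand the heavier one in the top drawer of the cabinet and shut the drawer fully, and stand the lighter one in the open white carton for empties. Set the tins down upright rather than dropping them, and leave the other things on the bench where they are.

Things in the scene. Friction and masses are not known exactly. Their poses are not given: they have to be found in the camera images.
- tin_a: Square dark steel tin with a fixed bright steel lid, 58 x 58 mm (the lid is the top 14 mm, flush), 80 mm tall; origin at the centre of its underside, z up, x and y along its sides, yaw within 0.4 rad. One tin weighs 0.48 to 0.72 kg in all, the other 0.22 to 0.30 kg; either may be the heavy one, in either place, and nothing outside shows it. The contents can shift a few mm
- tin_b: The other tin, outwardly the same in every way as tin_a
- drawer_handle (a point): Middle of the drawer's level bar handle (about 10 mm thick, 110 mm long along the cabinet's y, its middle 35 mm in front of the drawer's face, at 143 mm height, 35 mm below the cabinet's top); moves with the drawer
- drawer: Top drawer of the cabinet; slides along the cabinet's -x by 0 to 100 mm with 2 N of friction, stays where left; starts 5 to 35 mm open. Axes as the cabinet's; origin at the centre of the tray's underside: 3.5 mm in front of the cabinet's origin when shut, and 1 mm more per mm open. Tray 127 (x) x 186 (y) mm inside, rubber mat on its floor 7 mm above the origin, walls 60 mm high, face 97 mm high
- cabinet: Fixed steel bench cabinet at the left, 155 (x) x 220 (y) x 178 mm; origin at the centre of its underside; its front looks along its own -x, towards the middle of the bench. Fully open, the drawer's front 94 mm are clear of the cabinet's top; a tin passes under the top with 14 mm to spare. The small drawers below do not move; a tape roll lies on top
- carton: Open white carton at the right, fixed, 290 (x) x 150 (y) mm, walls 3 mm thick and 91 mm high (98 at its +x end, where a tag sticks up to 158 mm), floor 3 mm thick; origin at the centre of its underside
- aerosol: Bystander: spray can, 59 mm across, 200 mm tall, standing nearer the robot than the tins, to the right; origin under its middle
- tape_roll: Bystander: roll of black tape, 62 mm across, 19 mm tall, lying on the cabinet's top
- battery: Bystander: black tool battery, 67 x 121 x 84 mm, between the robot and the cabinet
- screwdriver: Bystander: red-handled screwdriver, 27 x 218 x 31 mm, lying between the tins and the carton
- marker: Bystander: marker pen, 135 mm long, 17 mm thick, lying at the back

How it is judged (in metres and radians):
At the end, for the whole second after the job is handed in: The heavier tin stands upright on the drawer's mat, bearing on it with more than 3.9 N (only the heavy tin can), the drawer is shut to within 5 mm, the lighter tin stands upright on the carton's floor, within 0.15 rad each, and both are at rest (x of drawer in the frame of cabinet above -0.0085 m and ((contact force between tin_a and drawer above 3.9 N and z of tin_a in the frame of drawer between 0 and 0.018 m and x of tin_b in the frame of carton between -0.142 and 0.142 m and y of tin_b in the frame of carton between -0.072 and 0.072 m and z of tin_b in the frame of carton below 0.012 m) or (contact force between tin_b and drawer above 3.9 N and z of tin_b in the frame of drawer between 0 and 0.018 m and x of tin_a in the frame of carton between -0.142 and 0.142 m and y of tin_a in the frame of carton between -0.072 and 0.072 m and z of tin_a in the frame of carton below 0.012 m)) and angle between each of tin_a, tin_b's own z axis and vertical below 0.15 rad and linear speed of each of tin_a, tin_b below 0.02 m/s); the robot touches nothing.
It fails at once if a tin is dropped: it falls out of the fingers from more than about 20 mm (over 0.6 m/s while no finger holds it) ((linear speed of tin_a above 0.6 m/s and contact force between tin_a and the fingers below 0.1 N) or (linear speed of tin_b above 0.6 m/s and contact force between tin_b and the fingers below 0.1 N)).
It fails at once if the spray can, tape roll, battery, screwdriver or marker is moved more than 30 mm (distance of any of aerosol, tape_roll, battery, screwdriver, marker from where it was at the start of the episode above 0.03 m).
It also fails if it takes over 72 s, if anything falls off the work surface, if the arm or the gripper's body presses on something with over 40 N, if the wrist force passes 120 N, or if a joint passes its speed limit or range.

## Robot

A 7-joint arm with a two-finger parallel gripper is mounted at the origin on the work surface; the furniture and walls round the work are solid. World frame = base frame: x ahead of the robot, y to its left, z up, the work surface at z = 0. Lengths are in m, angles in degrees, forces in N, time in s.
With the tool pointing down it reaches from about 0.425 to 0.875 m from the base axis. Payload 4.7 kg.
Tool frame: the origin (TCP) lies midway between the tips of the shut fingers; the grasp point (between the pads) lies 19 mm behind it; z points along the fingers, y is the line along which they close (so a half turn about z gives the same grasp; the last joint's range is limited). The gripper opens to 87 mm and grips with 3 to 60 N. Pads are 19 mm wide; open, the fingers measure 117 mm over their backs; the gripper's body (75 mm by 190 mm) begins 51 mm behind the grasp point.
Start: joints at [-63.192, 18.392, -4.016, 83.108, 1.295, 78.541, -3.26], TCP at [0.285, 0.584, 0.223] pointing down, gripper open.
Joint ranges: [-163.93, 163.93], [-17.29, 119.83], [-79.2, 71.16], [3.27, 140.29], [-89.18, 269.18], [5.43, 117.66], [-154.24, 154.24]. Speed limits (degrees/s): [147.25, 147.25, 180, 180, 180, 180, 180].

## Interface

Orientations are given as [roll, pitch, yaw] about the fixed x, y, z axes, in that order (R = Rz(yaw) Ry(pitch) Rx(roll)).
In Python, from cell import env gives the robot as it stands. The module is installed in compiled form; this text tells all that it offers.
- The arm moves only by the tool step_arm, never from a script. Its argument "rows" is a list of rows, each an object with "angular": the turn, a rotation vector about the tool's x, y, z in units of pi rad (1.0 is pi rad), a list of three; "slide": the shift along the tool's x, y, z in units of 500 mm (1.0 is 500 mm), a list of three; "jaw": the opening, from 0 (shut) to 1 (fully open). A call has 1 to 10 rows; each row shifts and turns the commanded pose from where the row before left it, along the tool's axes as they then stand; what a row does not reach is not made up. A row lasts 1/8 s, in which the tool goes at most 62.5 mm and 10.7 degrees, less where a joint would pass 70% of its speed; a pose out of reach is approached as far as the arm can. A call with a number of a shift or a turn outside -1 to 1 is refused whole. A call with a gripper value outside its range is refused whole. The fingers move at their own pace and stop on an object; "newtons" is the grip in N (left out, the last holds). Time passes only in rows, so rows that do not move let the fingers close. It gives the time, the measured TCP pose, the force, the opening and the grip force at its end, in the units of the state.
- env.get_obs(): the state, without advancing time (a new reading comes with each control period).
- env.read_camera(name): name is "side" or "top"; returns the picture (480x640x3 uint8, red, green, blue); there is no depth.
- env.camera_info(name): a dict with "fx", "fy", "cx", "cy" (pixels), "R" (3x3) and "t" (3): a world point X has camera coordinates R X + t. Camera axes: x right, y down, z forward; pixel columns grow to the right and rows downward; lengths in m; the calibration is good to about 2 mm. A picture is of the moment at which its call begins. camera_info takes no time and is no camera call.
- env.sign_off(): hands the job in; it is judged then, once.
The state is a dict: "time_s": time; "qpos": joint angles; "joint_velocities": joint speeds; "effort": joint torques, N m; "tool_pos": TCP position; "tool_rot": TCP orientation; "force": force on the tool from outside, world axes, zero at the start; "wrist_torque": the same for the moment, N m; "grip_width": finger opening in m; "grasp_force": force on a finger pad.
Only numpy, scipy, OpenCV 4.12 (cv2) and the standard library are available. Lean on these libraries where they do the work, as an engineer would, in place of code of your own. Each camera call takes 0.05 s, during which the arm holds its last target. There are 200 camera calls.

## Working session

There is one attempt and no reset: what is moved stays moved. The work goes in short steps, Python scripts to look and compute and a tool call to move; the robot and the scene stay as the last step left them, time stands still between calls to the robot, and variables do not carry over. Pictures are saved under pics/ and viewed, at most 10 in all, crops included, and the job is handed in when it is done.

Besides the shell and the picture viewer there is one more tool, called after ">>>" in YAML: its name, and indented under it one key for each argument. step_arm: Moves the arm, as the interface text tells. Shifts and turns lie within -1 to 1; 1 stands for 500 mm of shift or pi rad of turn. Its arguments: {"type":"object","properties":{"rows":{"type":"array"},"newtons":{"type":"number"}},"required":["rows"]}

```bash
mkdir -p pics; python3 - <<'E'
from cell import env
import cv2,numpy as np
for n in("side","top"):
    im=env.read_camera(n); cv2.imwrite(f"pics/{n}0.png",im[:,:,::-1]); i=env.camera_info(n)
    print(n,i['fx'],i['fy'],i['cx'],i['cy'],np.round(i['R'],4).tolist(),np.round(i['t'],4).tolist())
o=env.get_obs();print(o)
E
```

```text
side 496.63520507551186 496.63520507551186 326.92471876112035 239.00513159688174 [[0.9994, 0.0316, -0.0154], [0.0008, -0.4566, -0.8897], [-0.0351, 0.8891, -0.4563]] [-0.4917, 0.1343, 1.1459]
top 481.55249133184174 481.55249133184174 320.7134672663138 242.21457059022316 [[0.0117, -0.9999, 0.0032], [-0.9964, -0.0119, -0.0844], [0.0844, -0.0022, -0.9964]] [0.025, 0.5093, 1.0602]
{'time_s': 0.1, 'qpos': array([-63.19217007,  18.43460521,  -4.01642457,  83.16920073,
         1.29668283,  78.54188419,  -3.25689769]), 'joint_velocities': array([-0.14568098, -0.05802537, -0.07782621, -0.1809325 , -0.02350394,
        0.1190881 , -0.1655204 ]), 'effort': array([-3.92668971e-04, -4.92568231e+01, -4.05879216e-01, -3.13404679e+01,
       -6.41278666e-02,  3.94790818e-02,  5.83521114e-05]), 'tool_pos': array([0.28476222, 0.58373358, 0.22156209]), 'tool_rot': array([-1.79899643e+02,  6.94849015e-03,  1.54006085e+02]), 'force': array([ 0.02156542, -0.18345118,  0.3302191 ]), 'wrist_torque': array([0.01603806, 0.03216448, 0.08650877]), 'grasp_force': 0.0, 'grip_width': 0.08688972297258976}
```

View pics/top0.png

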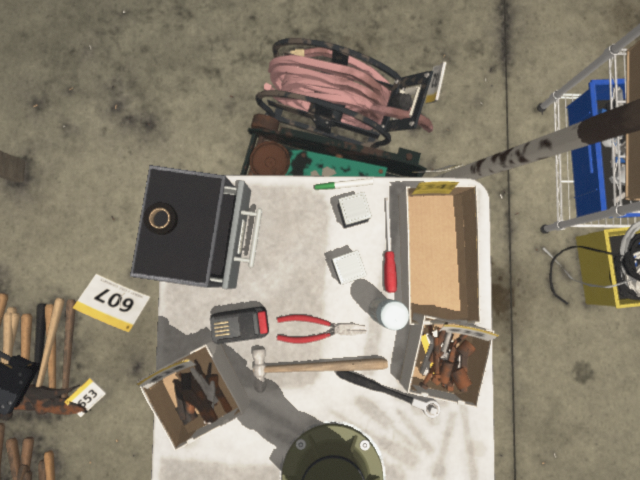

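View pics/side0.png

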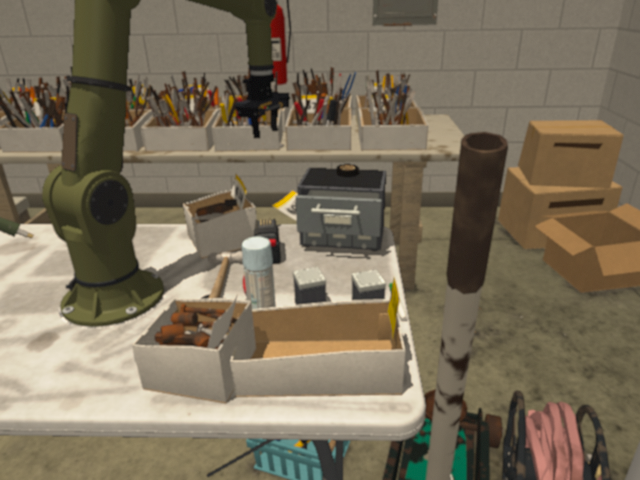

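The top view shows tins at about (355,209) and (348,266), the drawer handle at about (250,235), the carton at 408-470 × 185-320 and the spray can at (393,315). In the side view the tin lids are at about (309,273) and (368,278), and the handle at (335,210). Next I'll take enlarged crops.

```bash
python3 - <<'E'
import cv2
t=cv2.imread('pics/top0.png');s=cv2.imread('pics/side0.png')
def grid(im,x0,y0,x1,y1,k,n):
    c=cv2.resize(im[y0:y1,x0:x1],None,fx=k,fy=k,interpolation=cv2.INTER_CUBIC)
    for x in range((x0+9)//10*10,x1,10):
        cv2.line(c,((x-x0)*k,0),((x-x0)*k,4 if x%50 else 14),(0,0,255),1); cv2.putText(c,str(x),((x-x0)*k-9,24),0,.35,(0,0,255),1)
    for y in range((y0+9)//10*10,y1,10):
        cv2.line(c,(0,(y-y0)*k),(6,(y-y0)*k),(0,0,255),1); cv2.putText(c,str(y),(8,(y-y0)*k+4),0,.35,(0,0,255),1)
    cv2.imwrite(f'pics/{n}.png',c)
grid(t,205,170,405,320,4,'ct'); grid(s,280,160,410,310,4,'cs')
E
```

```text
(no output)
```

View pics/ct.png

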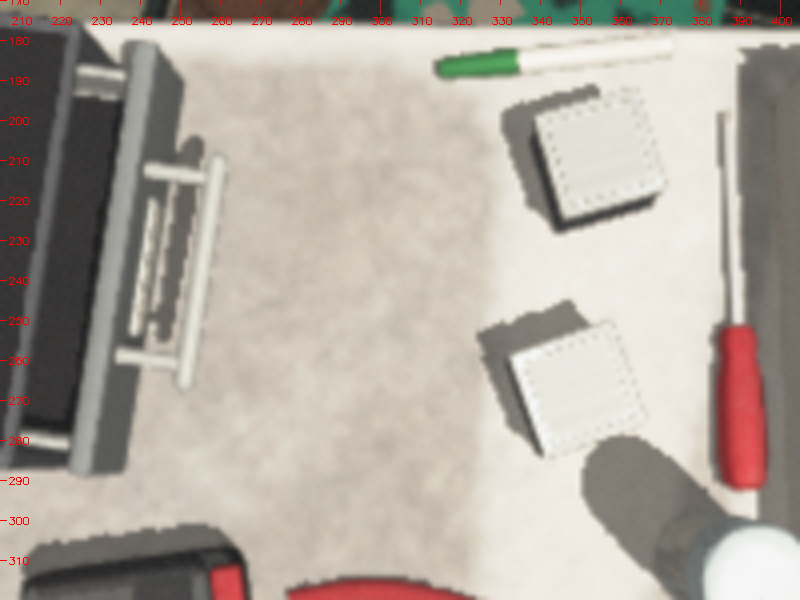

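View pics/cs.png

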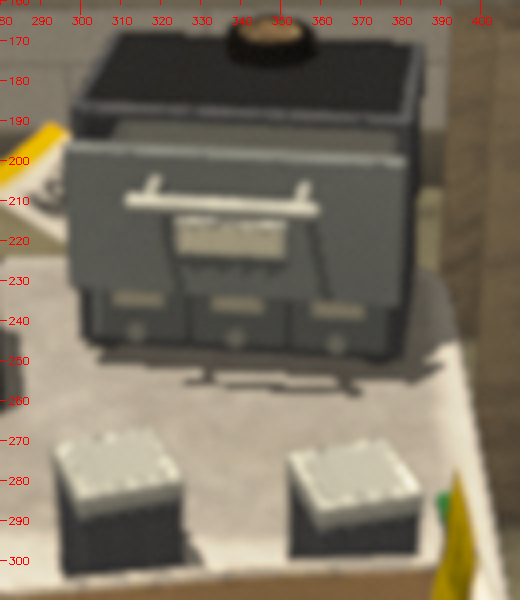

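```bash
cat > h.py <<'E'
from cell import env
import numpy as np
from scipy.optimize import least_squares
C={n:env.camera_info(n) for n in("side","top")}
def proj(n,X):
    c=C[n];p=np.asarray(c['R'])@X+np.asarray(c['t']).ravel();return np.array([c['fx']*p[0]/p[2]+c['cx'],c['fy']*p[1]/p[2]+c['cy']])
def tri(a,b):
    r=least_squares(lambda X:np.r_[proj('top',X)-a,proj('side',X)-b],[.5,0,.1]);return r.x,np.sqrt(np.mean(r.fun**2))
def onz(n,uv,z):
    return np.r_[least_squares(lambda X:proj(n,np.r_[X,z])-uv,[.5,0]).x,z]
T=lambda x,y:np.array([205+x/4,170+y/4]); S=lambda x,y:np.array([280+x/4,160+y/4])
E
python3 - <<'E'
from h import *
np.set_printoptions(precision=4,suppress=True)
for n,t,s in(("far",[(533,124),(637,88),(664,187),(563,222)],[(388,440),(421,490),(320,513),(288,458)]),
             ("near",[(511,355),(610,321),(646,418),(545,457)],[(153,430),(184,487),(83,503),(53,450)])):
    P=[]
    for a,b in zip(t,s):
        X,e=tri(T(*a),S(*b));P.append(X)
    P=np.array(P);c=P.mean(0);Q=np.array([onz('top',T(*a),.08) for a in t])
    d=[Q[0]-Q[1],Q[3]-Q[2],-(Q[0]-Q[3])[[1,0,2]]*[-1,1,1],-(Q[1]-Q[2])[[1,0,2]]*[-1,1,1]]
    print(n,c,'h',P[:,2],'top-only',Q.mean(0),'sides',[np.linalg.norm(v) for v in d],'yaw(of +y edge)',[np.degrees(np.arctan2(-v[0],v[1])) for v in d])
for n,a,b in(("h-x",(185,383),(127,201)),("h+x",(219,160),(317,210)),("face top -",(82,468),(66,145)),("face top +",(140,44),(405,160))):
    print(n,*tri(T(*a),S(*b)))
for uv in((222.5,175),(206,286),(149,167),(132,276)): print('cab',onz('top',uv,.178))
for uv in((405,181),(476,184),(480,323),(411,322)): print('carton',onz('top',uv,.091))
for n,uv,z in(("tape",(160,218),.197),("can",(394,315),.2),("battery",(240,323),.084)): print(n,onz('top',uv,z))
E
```

```text
far [ 0.5799 -0.041   0.0775] h [0.0772 0.0807 0.076  0.0759] top-only [ 0.5766 -0.0409  0.08  ] sides [np.float64(0.059126829285571426), np.float64(0.057175420657554474), np.float64(0.05508804186082381), np.float64(0.05528580584370358)] yaw(of +y edge) [np.float64(19.963934151959943), np.float64(19.888816626883834), np.float64(-162.6389191683092), np.float64(-164.6561265579402)]
near [ 0.4546 -0.0305  0.0757] h [0.0776 0.0737 0.0758 0.0757] top-only [ 0.4523 -0.0304  0.08  ] sides [np.float64(0.05557189566088028), np.float64(0.05723827205884304), np.float64(0.05668366027012509), np.float64(0.054640812716892945)] yaw(of +y edge) [np.float64(19.63061686250797), np.float64(21.681423299445935), np.float64(-161.01245565981515), np.float64(-159.327525204071)]
h-x [0.4508 0.1685 0.1438] 0.26167980353866893
h+x [0.5641 0.1542 0.1436] 0.8752638298015492
face top - [0.409  0.2149 0.1618] 0.5310052764373769
face top + [0.6189 0.1924 0.16  ] 0.8524927193806618
cab [0.6244 0.2236 0.178 ]
cab [0.4094 0.2488 0.178 ]
cab [0.6384 0.3668 0.178 ]
cab [0.4267 0.3903 0.178 ]
carton [ 0.6358 -0.1464  0.091 ]
carton [ 0.6312 -0.2974  0.091 ]
carton [ 0.3389 -0.3012  0.091 ]
carton [ 0.3393 -0.158   0.091 ]
tape [0.5363 0.3351 0.197 ]
can [ 0.3602 -0.1058  0.2   ]
battery [0.3326 0.1975 0.084 ]
```

```bash
cat >> h.py <<'E'
from scipy.spatial.transform import Rotation as Ro
def pose():
    o=env.get_obs();return o['tool_pos'],Ro.from_euler('xyz',o['tool_rot'],degrees=True)
def plan(segs):
    """segs: (x,y,z,yaw,n) ; prints rows in tool axes"""
    p,R=pose()
    for x,y,z,yaw,n in segs:
        t=np.array([x,y,z]);G=Ro.from_euler('xyz',[180,0,yaw],degrees=True)
        w=(R.inv()*G).as_rotvec()/n;d=(t-p)/n
        for k in range(n):
            print((np.round(w/np.pi,4)+0).tolist(),(np.round(R.inv().apply(d)/.5,4)+0).tolist()); R=R*Ro.from_rotvec(w)
        p,R=t,G;print('--')
E
python3 - <<'E'
from h import *
plan([(.285,.584,.30,154,2),(.45,-.028,.26,20,14),(.4535,-.0305,.12,20,3)])
E
```

```text
[-0.0003, 0.0, 0.0] [-0.0001, 0.0002, -0.0784]
[-0.0003, 0.0, 0.0] [-0.0001, 0.0003, -0.0784]
--
[0.0, 0.0, 0.0532] [-0.0595, -0.0682, 0.0057]
[0.0, 0.0, 0.0532] [-0.07, -0.0574, 0.0057]
[0.0, 0.0, 0.0532] [-0.0786, -0.045, 0.0057]
[0.0, 0.0, 0.0532] [-0.085, -0.0313, 0.0057]
[0.0, 0.0, 0.0532] [-0.089, -0.0167, 0.0057]
[0.0, 0.0, 0.0532] [-0.0905, -0.0017, 0.0057]
[0.0, 0.0, 0.0532] [-0.0896, 0.0134, 0.0057]
[0.0, 0.0, 0.0532] [-0.0861, 0.0281, 0.0057]
[0.0, 0.0, 0.0532] [-0.0802, 0.042, 0.0057]
[0.0, 0.0, 0.0532] [-0.0721, 0.0548, 0.0057]
[0.0, 0.0, 0.0532] [-0.062, 0.066, 0.0057]
[0.0, 0.0, 0.0532] [-0.0501, 0.0754, 0.0057]
[0.0, 0.0, 0.0532] [-0.0369, 0.0827, 0.0057]
[0.0, 0.0, 0.0532] [-0.0226, 0.0877, 0.0057]
--
[0.0, 0.0, 0.0] [0.0016, 0.0024, 0.0933]
[0.0, 0.0, 0.0] [0.0016, 0.0024, 0.0933]
[0.0, 0.0, 0.0] [0.0016, 0.0024, 0.0933]
--
```

>>> step_arm:
  rows:
    - {"angular": [0, 0, 0], "slide": [0, 0, -0.078], "jaw": 1}
    - {"angular": [0, 0, 0], "slide": [0, 0, -0.078], "jaw": 1}
    - {"angular": [0, 0, 0.053], "slide": [-0.06, -0.068, 0.006], "jaw": 1}
    - {"angular": [0, 0, 0.053], "slide": [-0.07, -0.057, 0.006], "jaw": 1}
    - {"angular": [0, 0, 0.053], "slide": [-0.079, -0.045, 0.006], "jaw": 1}
    - {"angular": [0, 0, 0.053], "slide": [-0.085, -0.031, 0.006], "jaw": 1}
    - {"angular": [0, 0, 0.053], "slide": [-0.089, -0.017, 0.006], "jaw": 1}
    - {"angular": [0, 0, 0.053], "slide": [-0.09, -0.002, 0.006], "jaw": 1}
    - {"angular": [0, 0, 0.053], "slide": [-0.09, 0.013, 0.006], "jaw": 1}
    - {"angular": [0, 0, 0.053], "slide": [-0.086, 0.028, 0.006], "jaw": 1}
  newtons: 40

```text
time_s: 1.35
tool_pos: [0.38, 0.2331, 0.2762]
tool_rot: [-180.0, 0.0, 77.4]
force: [-0.3, 0.1, 0.7]
grip_width: 0.0872
grasp_force: 0.0
```

>>> step_arm:
  rows:
    - {"angular": [0, 0, 0.053], "slide": [-0.08, 0.042, 0.006], "jaw": 1}
    - {"angular": [0, 0, 0.053], "slide": [-0.072, 0.055, 0.006], "jaw": 1}
    - {"angular": [0, 0, 0.053], "slide": [-0.062, 0.066, 0.006], "jaw": 1}
    - {"angular": [0, 0, 0.053], "slide": [-0.05, 0.075, 0.006], "jaw": 1}
    - {"angular": [0, 0, 0.053], "slide": [-0.037, 0.083, 0.006], "jaw": 1}
    - {"angular": [0, 0, 0.053], "slide": [-0.023, 0.088, 0.006], "jaw": 1}
    - {"angular": [0, 0, 0], "slide": [0, 0, 0], "jaw": 1}
    - {"angular": [0, 0, 0], "slide": [0, 0, 0], "jaw": 1}

```text
time_s: 2.35
tool_pos: [0.4518, -0.0267, 0.2583]
tool_rot: [-180.0, 0.0, 20.5]
force: [0.4, 0.6, -0.3]
grip_width: 0.0867
grasp_force: 0.0
```

```bash
python3 - <<'E'
from h import *
o=env.get_obs();print(o['time_s'],o['tool_pos'],o['tool_rot'],o['qpos'],o['force'])
plan([(.4535,-.0305,.11,20,4),(.4535,-.0305,.043,20,4)])
E
```

```text
2.35 [ 0.4518412  -0.02669704  0.25826528] [-1.79955330e+02  2.79122630e-02  2.04945301e+01] [-29.83421334  -8.69067467  27.05390678 107.22475009   3.95986138
  80.58946976 -73.20410204] [ 0.39089281  0.594521   -0.34102084]
[-0.0001, 0.0, 0.0007] [0.0001, 0.0021, 0.0741]
[-0.0001, 0.0, 0.0007] [0.0001, 0.0021, 0.0741]
[-0.0001, 0.0, 0.0007] [0.0001, 0.0021, 0.0741]
[-0.0001, 0.0, 0.0007] [0.0001, 0.0021, 0.0741]
--
[0.0, 0.0, 0.0] [0.0, 0.0, 0.0335]
[0.0, 0.0, 0.0] [0.0, 0.0, 0.0335]
[0.0, 0.0, 0.0] [0.0, 0.0, 0.0335]
[0.0, 0.0, 0.0] [0.0, 0.0, 0.0335]
--
```

>>> step_arm:
  rows:
    - {"angular": [0, 0, 0], "slide": [0, 0.002, 0.074], "jaw": 1}
    - {"angular": [0, 0, 0], "slide": [0, 0.002, 0.074], "jaw": 1}
    - {"angular": [0, 0, 0], "slide": [0, 0.002, 0.074], "jaw": 1}
    - {"angular": [0, 0, 0], "slide": [0, 0.002, 0.074], "jaw": 1}
    - {"angular": [0, 0, 0], "slide": [0, 0, 0.034], "jaw": 1}
    - {"angular": [0, 0, 0], "slide": [0, 0, 0.034], "jaw": 1}
    - {"angular": [0, 0, 0], "slide": [0, 0, 0.034], "jaw": 1}
    - {"angular": [0, 0, 0], "slide": [0, 0, 0.032], "jaw": 1}
    - {"angular": [0, 0, 0], "slide": [0, 0, 0], "jaw": 1}

```text
time_s: 3.48
tool_pos: [0.4524, -0.0302, 0.0424]
tool_rot: [-180.0, 0.2, 20.5]
force: [-0.2, -0.0, 0.4]
grip_width: 0.0866
grasp_force: 0.0
```

>>> step_arm:
  rows:
    - {"angular": [0, 0, 0], "slide": [0, 0, 0], "jaw": 0.5}
    - {"angular": [0, 0, 0], "slide": [0, 0, 0], "jaw": 0.5}
    - {"angular": [0, 0, 0], "slide": [0, 0, 0], "jaw": 0.5}
    - {"angular": [0, 0, 0], "slide": [0, 0, 0], "jaw": 0.5}
    - {"angular": [0, 0, 0], "slide": [0, 0, 0], "jaw": 0.5}
    - {"angular": [0, 0, 0], "slide": [0, 0, 0], "jaw": 0.5}
  newtons: 40

```text
time_s: 4.22
tool_pos: [0.4538, -0.0309, 0.0439]
tool_rot: [-180.0, -0.0, 20.4]
force: [-0.8, 0.1, 4.5]
grip_width: 0.0577
grasp_force: 40.0
```

>>> step_arm:
  rows:
    - {"angular": [0, 0, 0], "slide": [0, 0, -0.01], "jaw": 0.5}
    - {"angular": [0, 0, 0], "slide": [0, 0, -0.04], "jaw": 0.5}
    - {"angular": [0, 0, 0], "slide": [0, 0, -0.04], "jaw": 0.5}
    - {"angular": [0, 0, 0], "slide": [0, 0, -0.04], "jaw": 0.5}
    - {"angular": [0, 0, 0], "slide": [0, 0, -0.01], "jaw": 0.5}
    - {"angular": [0, 0, 0], "slide": [0, 0, 0], "jaw": 0.5}
    - {"angular": [0, 0, 0], "slide": [0, 0, 0], "jaw": 0.5}
    - {"angular": [0, 0, 0], "slide": [0, 0, 0], "jaw": 0.5}
    - {"angular": [0, 0, 0], "slide": [0, 0, 0], "jaw": 0.5}

```text
time_s: 5.35
tool_pos: [0.4533, -0.0311, 0.1131]
tool_rot: [-180.0, 0.0, 20.4]
force: [0.2, 0.2, -2.8]
grip_width: 0.0577
grasp_force: 40.0
```

```bash
python3 - <<'E'
from h import *
o=env.get_obs();print(o['time_s'],o['tool_pos'],o['tool_rot'],o['force'],o['wrist_torque'])
plan([(.50,-.04,.165,10,3),(.50,-.226,.165,0,6),(.50,-.226,.060,0,4)])
E
```

```text
5.35 [ 0.45331455 -0.03105107  0.11313568] [-1.79998357e+02  4.37666043e-02  2.04387392e+01] [ 0.18993766  0.17872778 -2.77732907] [-0.06643684  0.19944073 -0.01714365]
[0.0, 0.0001, 0.0193] [0.0271, 0.0165, -0.0346]
[0.0, 0.0001, 0.0193] [0.028, 0.0148, -0.0346]
[0.0, 0.0001, 0.0193] [0.0289, 0.0131, -0.0346]
--
[0.0, 0.0, 0.0093] [-0.0108, 0.0611, 0.0]
[0.0, 0.0, 0.0093] [-0.009, 0.0613, 0.0]
[0.0, 0.0, 0.0093] [-0.0072, 0.0616, 0.0]
[0.0, 0.0, 0.0093] [-0.0054, 0.0618, 0.0]
[0.0, 0.0, 0.0093] [-0.0036, 0.0619, 0.0]
[0.0, 0.0, 0.0093] [-0.0018, 0.062, 0.0]
--
[0.0, 0.0, 0.0] [0.0, 0.0, 0.0525]
[0.0, 0.0, 0.0] [0.0, 0.0, 0.0525]
[0.0, 0.0, 0.0] [0.0, 0.0, 0.0525]
[0.0, 0.0, 0.0] [0.0, 0.0, 0.0525]
--
```

The near tin reads about 2.8 N (0.28 kg), so it's the light one and goes to the carton.

>>> step_arm:
  rows:
    - {"angular": [0, 0, 0.019], "slide": [0.027, 0.017, -0.035], "jaw": 0.5}
    - {"angular": [0, 0, 0.019], "slide": [0.028, 0.015, -0.035], "jaw": 0.5}
    - {"angular": [0, 0, 0.019], "slide": [0.029, 0.013, -0.035], "jaw": 0.5}
    - {"angular": [0, 0, 0.0093], "slide": [-0.011, 0.061, 0], "jaw": 0.5}
    - {"angular": [0, 0, 0.0093], "slide": [-0.009, 0.061, 0], "jaw": 0.5}
    - {"angular": [0, 0, 0.0093], "slide": [-0.007, 0.062, 0], "jaw": 0.5}
    - {"angular": [0, 0, 0.0093], "slide": [-0.005, 0.062, 0], "jaw": 0.5}
    - {"angular": [0, 0, 0.0093], "slide": [-0.004, 0.062, 0], "jaw": 0.5}
    - {"angular": [0, 0, 0.0093], "slide": [-0.002, 0.062, 0], "jaw": 0.5}
    - {"angular": [0, 0, 0], "slide": [0, 0, 0], "jaw": 0.5}

```text
time_s: 6.6
tool_pos: [0.4999, -0.2296, 0.166]
tool_rot: [179.9, 0.0, -0.1]
force: [0.1, 0.7, -2.0]
grip_width: 0.0578
grasp_force: 40.0
```

```bash
python3 - <<'E'
from h import *
import cv2
o=env.get_obs();print(o['time_s'],o['tool_pos'],o['tool_rot'],o['force'])
t=env.read_camera('top')[140:340,360:500,::-1];s=env.read_camera('side')[200:400,200:430,::-1]
cv2.imwrite('pics/c1.png',cv2.resize(np.hstack([t,s]),None,fx=2.1,fy=2.1))
plan([(.50,-.226,.060,0,4)])
E
```

```text
6.6 [ 0.49990385 -0.22964897  0.16598151] [ 1.79886145e+02  3.08271200e-02 -1.44518872e-01] [ 0.10548005  0.6898653  -2.00285386]
[-0.0001, 0.0, 0.0002] [-0.0003, 0.0, 0.0528]
[-0.0001, 0.0, 0.0002] [-0.0003, 0.0, 0.0528]
[-0.0001, 0.0, 0.0002] [-0.0003, 0.0, 0.0528]
[-0.0001, 0.0, 0.0002] [-0.0003, 0.0, 0.0528]
--
```

View pics/c1.png

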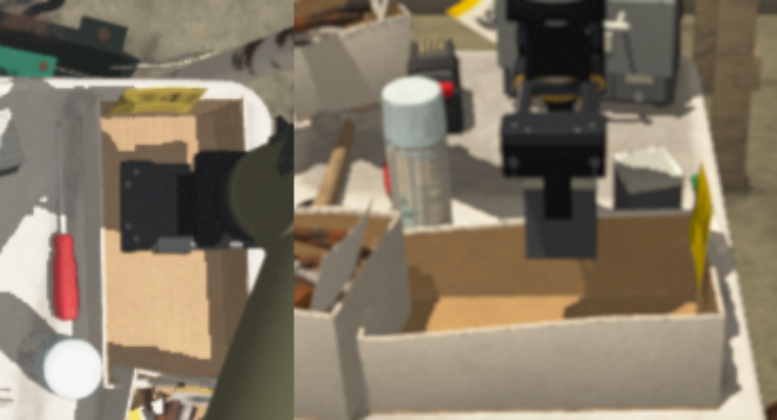

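The picture shows the gripper over the carton at about (185,205) in the crop. The tin hangs inside the walls and is clear of the can.

>>> step_arm:
  rows:
    - {"angular": [0, 0, 0], "slide": [0, 0, 0.05], "jaw": 0.5}
    - {"angular": [0, 0, 0], "slide": [0, 0, 0.055], "jaw": 0.5}
    - {"angular": [0, 0, 0], "slide": [0, 0, 0.055], "jaw": 0.5}
    - {"angular": [0, 0, 0], "slide": [0, 0, 0.05], "jaw": 0.5}
    - {"angular": [0, 0, 0], "slide": [0, 0, 0.01], "jaw": 0.5}
    - {"angular": [0, 0, 0], "slide": [0, 0, 0.008], "jaw": 0.5}
    - {"angular": [0, 0, 0], "slide": [0, 0, 0.004], "jaw": 0.5}
    - {"angular": [0, 0, 0], "slide": [0, 0, 0.004], "jaw": 0.5}
    - {"angular": [0, 0, 0], "slide": [0, 0, 0], "jaw": 0.5}

```text
time_s: 7.82
tool_pos: [0.501, -0.2265, 0.0483]
tool_rot: [-180.0, -0.0, 0.1]
force: [0.2, 0.7, -2.3]
grip_width: 0.0575
grasp_force: 40.0
```

>>> step_arm:
  rows:
    - {"angular": [0, 0, 0], "slide": [0, 0, 0.002], "jaw": 0.5}
    - {"angular": [0, 0, 0], "slide": [0, 0, 0.002], "jaw": 0.5}
    - {"angular": [0, 0, 0], "slide": [0, 0, 0.001], "jaw": 0.5}
    - {"angular": [0, 0, 0], "slide": [0, 0, 0], "jaw": 0.5}

```text
time_s: 8.32
tool_pos: [0.501, -0.2265, 0.0469]
tool_rot: [-180.0, -0.0, 0.1]
force: [-3.3, 1.5, 8.3]
grip_width: 0.0574
grasp_force: 40.0
```

>>> step_arm:
  rows:
    - {"angular": [0, 0, 0], "slide": [0, 0, 0], "jaw": 0.85}
    - {"angular": [0, 0, 0], "slide": [0, 0, 0], "jaw": 0.85}
    - {"angular": [0, 0, 0], "slide": [0, 0, 0], "jaw": 0.85}
    - {"angular": [0, 0, 0], "slide": [0, 0, -0.03], "jaw": 0.85}
    - {"angular": [0, 0, 0], "slide": [0, 0, -0.06], "jaw": 0.85}
    - {"angular": [0, 0, 0], "slide": [0, 0, -0.08], "jaw": 0.85}
    - {"angular": [0, 0, 0], "slide": [0, 0, -0.09], "jaw": 0.85}
    - {"angular": [0, 0, 0], "slide": [0, 0, -0.08], "jaw": 0.85}
    - {"angular": [0, 0, 0], "slide": [0, 0, 0], "jaw": 0.85}
    - {"angular": [0, 0, 0], "slide": [0, 0, 0], "jaw": 0.85}

```text
time_s: 9.57
tool_pos: [0.5006, -0.2263, 0.2157]
tool_rot: [-180.0, -0.0, 0.1]
force: [-0.8, -0.3, -0.3]
grip_width: 0.0739
grasp_force: 0.0
```

```bash
python3 - <<'E'
from h import *
o=env.get_obs();print(o['time_s'],o['tool_pos'],o['tool_rot'],o['force'],o['qpos'])
plan([(.505,.14,.23,-7,9),(.5075,.1613,.145,-7,4)])
E
```

```text
9.575 [ 0.50058183 -0.22634468  0.2157052 ] [-1.79977864e+02 -1.60705495e-02  1.31469281e-01] [-0.78161463 -0.29578214 -0.31554926] [-16.6478304    7.01893842  41.69395405  99.50390495  -4.84828307
  75.28866283 -63.80282999]
[0.0, 0.0, 0.0044] [0.0012, -0.0814, -0.0031]
[0.0, 0.0, 0.0044] [0.0, -0.0814, -0.0031]
[0.0, 0.0, 0.0044] [-0.0011, -0.0814, -0.0032]
[0.0, 0.0, 0.0044] [-0.0022, -0.0814, -0.0032]
[0.0, 0.0, 0.0044] [-0.0033, -0.0813, -0.0032]
[0.0, 0.0, 0.0044] [-0.0045, -0.0813, -0.0032]
[0.0, 0.0, 0.0044] [-0.0056, -0.0812, -0.0032]
[0.0, 0.0, 0.0044] [-0.0067, -0.0811, -0.0032]
[0.0, 0.0, 0.0044] [-0.0078, -0.081, -0.0032]
--
[0.0, 0.0, 0.0] [-0.0001, -0.0107, 0.0425]
[0.0, 0.0, 0.0] [-0.0001, -0.0107, 0.0425]
[0.0, 0.0, 0.0] [-0.0001, -0.0107, 0.0425]
[0.0, 0.0, 0.0] [-0.0001, -0.0107, 0.0425]
--
```

>>> step_arm:
  rows:
    - {"angular": [0, 0, 0.0044], "slide": [0.001, -0.081, -0.003], "jaw": 0.29}
    - {"angular": [0, 0, 0.0044], "slide": [0, -0.081, -0.003], "jaw": 0.29}
    - {"angular": [0, 0, 0.0044], "slide": [-0.001, -0.081, -0.003], "jaw": 0.29}
    - {"angular": [0, 0, 0.0044], "slide": [-0.002, -0.081, -0.003], "jaw": 0.29}
    - {"angular": [0, 0, 0.0044], "slide": [-0.003, -0.081, -0.003], "jaw": 0.29}
    - {"angular": [0, 0, 0.0044], "slide": [-0.0045, -0.081, -0.003], "jaw": 0.29}
    - {"angular": [0, 0, 0.0044], "slide": [-0.0055, -0.081, -0.003], "jaw": 0.29}
    - {"angular": [0, 0, 0.0044], "slide": [-0.0065, -0.081, -0.003], "jaw": 0.29}
    - {"angular": [0, 0, 0.0044], "slide": [-0.008, -0.081, -0.003], "jaw": 0.29}
    - {"angular": [0, 0, 0], "slide": [0, 0, 0], "jaw": 0.29}

```text
time_s: 10.82
tool_pos: [0.5039, 0.1424, 0.2274]
tool_rot: [180.0, 0.2, -6.6]
force: [0.3, -0.6, -0.1]
grip_width: 0.0251
grasp_force: 0.0
```

>>> step_arm:
  rows:
    - {"angular": [0, 0, 0], "slide": [0, -0.02, 0.03], "jaw": 0.29}
    - {"angular": [0, 0, 0], "slide": [0, -0.022, 0.06], "jaw": 0.29}
    - {"angular": [0, 0, 0], "slide": [0, 0, 0.03], "jaw": 0.29}
    - {"angular": [0, 0, 0], "slide": [0, 0, 0], "jaw": 0.29}
    - {"angular": [0, 0, 0], "slide": [0, 0, 0], "jaw": 0.29}

```text
time_s: 11.45
tool_pos: [0.5086, 0.1587, 0.1698]
tool_rot: [-180.0, -0.1, -7.1]
force: [-0.5, -0.3, 0.2]
grip_width: 0.0251
grasp_force: 0.0
```

```bash
python3 - <<'E'
from h import *
import cv2
o=env.get_obs();print(o['time_s'],o['tool_pos'],o['tool_rot'],o['force'],o['qpos'],o['grip_width'])
t=env.read_camera('top')[:,:,::-1];s=env.read_camera('side')[:,:,::-1]
cv2.imwrite('pics/t2.png',t);cv2.imwrite('pics/s2.png',s)
cv2.imwrite('pics/c2.png',cv2.resize(np.hstack([t[150:300,200:350],s[140:290,280:400]]),None,fx=2.9,fy=2.9,interpolation=2))
plan([(.5075,.1613,.135,-7,3)])
E
```

```text
11.45 [0.50856579 0.15869083 0.1697898 ] [-1.79974758e+02 -6.27067094e-02 -7.07060459e+00] [-0.49598999 -0.26842265  0.24691534] [ -40.31186654    5.90148336   21.51440944  104.67081191   -2.2978259
   69.7837547  -115.17984477] 0.025072758879865133
[-0.0001, -0.0002, -0.0001] [-0.001, -0.0013, 0.0235]
[-0.0001, -0.0002, -0.0001] [-0.001, -0.0013, 0.0235]
[-0.0001, -0.0002, -0.0001] [-0.001, -0.0013, 0.0235]
--
```

View pics/c2.png

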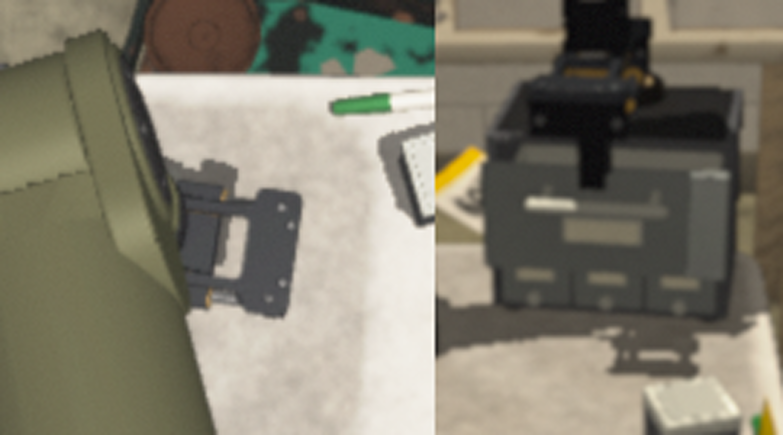

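The side view shows the fingers just above the middle of the handle, at about (595,185) in the crop. The arm blocks the top view. I'll go down carefully.

>>> step_arm:
  rows:
    - {"angular": [0, 0, 0], "slide": [-0.001, -0.002, 0.012], "jaw": 0.29}
    - {"angular": [0, 0, 0], "slide": [-0.001, -0.002, 0.012], "jaw": 0.29}
    - {"angular": [0, 0, 0], "slide": [0, 0, 0.016], "jaw": 0.29}
    - {"angular": [0, 0, 0], "slide": [0, 0, 0.016], "jaw": 0.29}
    - {"angular": [0, 0, 0], "slide": [0, 0, 0.014], "jaw": 0.29}
    - {"angular": [0, 0, 0], "slide": [0, 0, 0], "jaw": 0.29}

```text
time_s: 12.3
tool_pos: [0.5067, 0.1613, 0.1333]
tool_rot: [180.0, 0.1, -7.0]
force: [0.8, 0.3, 0.2]
grip_width: 0.0255
grasp_force: 0.0
```

>>> step_arm:
  rows:
    - {"angular": [0, 0, 0], "slide": [0, 0, 0], "jaw": 0}
    - {"angular": [0, 0, 0], "slide": [0, 0, 0], "jaw": 0}
    - {"angular": [0, 0, 0], "slide": [0, 0, 0], "jaw": 0}
    - {"angular": [0, 0, 0], "slide": [0, 0, 0], "jaw": 0}
  newtons: 25

```text
time_s: 12.8
tool_pos: [0.5075, 0.1619, 0.1344]
tool_rot: [-180.0, -0.0, -7.0]
force: [-0.5, 1.4, 1.8]
grip_width: 0.0097
grasp_force: 25.0
```

>>> step_arm:
  rows:
    - {"angular": [0, 0, 0], "slide": [0, 0.015, 0], "jaw": 0}
    - {"angular": [0, 0, 0], "slide": [0, 0.025, 0], "jaw": 0}
    - {"angular": [0, 0, 0], "slide": [0, 0.025, 0], "jaw": 0}
    - {"angular": [0, 0, 0], "slide": [0, 0.025, 0], "jaw": 0}
    - {"angular": [0, 0, 0], "slide": [0, 0.02, 0], "jaw": 0}
    - {"angular": [0, 0, 0], "slide": [0, 0.01, 0], "jaw": 0}
    - {"angular": [0, 0, 0], "slide": [0, 0, 0], "jaw": 0}

```text
time_s: 13.68
tool_pos: [0.4996, 0.1003, 0.1344]
tool_rot: [179.9, 0.0, -7.1]
force: [-2.2, -1.3, 7.2]
grip_width: 0.0099
grasp_force: 25.0
```

>>> step_arm:
  rows:
    - {"angular": [0, 0, 0], "slide": [0, 0.01, 0], "jaw": 0}
    - {"angular": [0, 0, 0], "slide": [0, 0.01, 0], "jaw": 0}
    - {"angular": [0, 0, 0], "slide": [0, 0, 0], "jaw": 0}

```text
time_s: 14.05
tool_pos: [0.4983, 0.0908, 0.1344]
tool_rot: [180.0, 0.0, -7.0]
force: [-2.1, 0.2, 5.9]
grip_width: 0.0103
grasp_force: 25.0
```

>>> step_arm:
  rows:
    - {"angular": [0, 0, 0], "slide": [0, 0.006, 0], "jaw": 0}
    - {"angular": [0, 0, 0], "slide": [0, 0.006, 0], "jaw": 0}
    - {"angular": [0, 0, 0], "slide": [0, 0, 0], "jaw": 0}

```text
time_s: 14.42
tool_pos: [0.4981, 0.089, 0.1344]
tool_rot: [-179.7, -0.0, -6.9]
force: [-0.6, 8.5, 3.6]
grip_width: 0.0101
grasp_force: 25.0
```

>>> step_arm:
  rows:
    - {"angular": [0, 0, 0], "slide": [0, 0.006, 0], "jaw": 0}
    - {"angular": [0, 0, 0], "slide": [0, 0, 0], "jaw": 0}

```text
time_s: 14.68
tool_pos: [0.4981, 0.089, 0.1344]
tool_rot: [-179.5, -0.1, -6.8]
force: [2.3, 13.5, 0.8]
grip_width: 0.0102
grasp_force: 25.0
```

>>> step_arm:
  rows:
    - {"angular": [0, 0, 0], "slide": [0, -0.006, 0], "jaw": 0.29}
    - {"angular": [0, 0, 0], "slide": [0, -0.004, 0], "jaw": 0.29}
    - {"angular": [0, 0, 0], "slide": [0, 0, 0], "jaw": 0.29}
    - {"angular": [0, 0, 0], "slide": [0, 0, -0.02], "jaw": 0.29}
    - {"angular": [0, 0, 0], "slide": [0, 0, -0.05], "jaw": 0.29}
    - {"angular": [0, 0, 0], "slide": [0, 0, -0.08], "jaw": 0.29}
    - {"angular": [0, 0, 0], "slide": [0, 0, 0], "jaw": 0.5}
    - {"angular": [0, 0, 0], "slide": [0, 0, 0], "jaw": 1}

```text
time_s: 15.68
tool_pos: [0.498, 0.0877, 0.2091]
tool_rot: [-180.0, -0.0, -7.0]
force: [-0.4, -0.1, -0.0]
grip_width: 0.0377
grasp_force: 0.0
```

```bash
python3 - <<'E'
from h import *
o=env.get_obs();print(o['time_s'],o['tool_pos'],o['tool_rot'],o['force'])
plan([(.578,-.041,.18,19,5),(.578,-.041,.11,19,2),(.578,-.041,.043,19,4)])
E
```

```text
15.675 [0.49803282 0.08773604 0.20910573] [-1.79994778e+02 -2.00382974e-03 -7.01659556e+00] [-0.43778881 -0.06529178 -0.04743099]
[0.0, 0.0, -0.0289] [0.038, 0.0472, 0.0116]
[0.0, 0.0, -0.0289] [0.0336, 0.0505, 0.0116]
[0.0, 0.0, -0.0289] [0.0289, 0.0533, 0.0116]
[0.0, 0.0, -0.0289] [0.0239, 0.0557, 0.0116]
[0.0, 0.0, -0.0289] [0.0188, 0.0576, 0.0116]
--
[0.0, 0.0, 0.0] [0.0, 0.0, 0.07]
[0.0, 0.0, 0.0] [0.0, 0.0, 0.07]
--
[0.0, 0.0, 0.0] [0.0, 0.0, 0.0335]
[0.0, 0.0, 0.0] [0.0, 0.0, 0.0335]
[0.0, 0.0, 0.0] [0.0, 0.0, 0.0335]
[0.0, 0.0, 0.0] [0.0, 0.0, 0.0335]
--
```

>>> step_arm:
  rows:
    - {"angular": [0, 0, -0.029], "slide": [0.038, 0.047, 0.012], "jaw": 1}
    - {"angular": [0, 0, -0.029], "slide": [0.034, 0.05, 0.012], "jaw": 1}
    - {"angular": [0, 0, -0.029], "slide": [0.029, 0.053, 0.012], "jaw": 1}
    - {"angular": [0, 0, -0.029], "slide": [0.024, 0.056, 0.012], "jaw": 1}
    - {"angular": [0, 0, -0.029], "slide": [0.019, 0.058, 0.012], "jaw": 1}
    - {"angular": [0, 0, 0], "slide": [0, 0, 0.05], "jaw": 1}
    - {"angular": [0, 0, 0], "slide": [0, 0, 0.05], "jaw": 1}
    - {"angular": [0, 0, 0], "slide": [0, 0, 0], "jaw": 1}

```text
time_s: 16.68
tool_pos: [0.5761, -0.0405, 0.126]
tool_rot: [-179.9, 0.4, 19.1]
force: [-0.5, 0.6, 0.4]
grip_width: 0.0868
grasp_force: 0.0
```

```bash
python3 - <<'E'
from h import *
o=env.get_obs();print(o['time_s'],o['tool_pos'],o['tool_rot'],o['force'],o['grip_width'])
plan([(.578,-.041,.043,19,4)])
E
```

```text
16.675 [ 0.57614664 -0.040519    0.1259781 ] [-179.91481514    0.36858248   19.08359149] [-0.54863528  0.55249022  0.36431265] 0.08682956955929053
[-0.0001, 0.0005, 0.0001] [0.0011, 0.0006, 0.0415]
[-0.0001, 0.0005, 0.0001] [0.001, 0.0006, 0.0415]
[-0.0001, 0.0005, 0.0001] [0.0009, 0.0006, 0.0415]
[-0.0001, 0.0005, 0.0001] [0.0009, 0.0005, 0.0415]
--
```

>>> step_arm:
  rows:
    - {"angular": [0, 0, 0], "slide": [0.001, 0.0005, 0.045], "jaw": 1}
    - {"angular": [0, 0, 0], "slide": [0.001, 0.0005, 0.045], "jaw": 1}
    - {"angular": [0, 0, 0], "slide": [0, 0, 0.042], "jaw": 1}
    - {"angular": [0, 0, 0], "slide": [0, 0, 0.034], "jaw": 1}
    - {"angular": [0, 0, 0], "slide": [0, 0, 0], "jaw": 1}
    - {"angular": [0, 0, 0], "slide": [0, 0, 0], "jaw": 0.5}
    - {"angular": [0, 0, 0], "slide": [0, 0, 0], "jaw": 0.5}
    - {"angular": [0, 0, 0], "slide": [0, 0, 0], "jaw": 0.5}
    - {"angular": [0, 0, 0], "slide": [0, 0, 0], "jaw": 0.5}
    - {"angular": [0, 0, 0], "slide": [0, 0, 0], "jaw": 0.5}
  newtons: 50

```text
time_s: 17.92
tool_pos: [0.5804, -0.0409, 0.0466]
tool_rot: [180.0, -0.1, 19.1]
force: [0.8, -1.1, 1.7]
grip_width: 0.0579
grasp_force: 49.6
```

>>> step_arm:
  rows:
    - {"angular": [0, 0, 0], "slide": [0, 0, 0], "jaw": 0.5}
    - {"angular": [0, 0, 0], "slide": [0, 0, -0.01], "jaw": 0.5}
    - {"angular": [0, 0, 0], "slide": [0, 0, -0.04], "jaw": 0.5}
    - {"angular": [0, 0, 0], "slide": [0, 0, -0.04], "jaw": 0.5}
    - {"angular": [0, 0, 0], "slide": [0, 0, -0.04], "jaw": 0.5}
    - {"angular": [0, 0, 0], "slide": [0, 0, -0.01], "jaw": 0.5}
    - {"angular": [0, 0, 0], "slide": [0, 0, 0], "jaw": 0.5}
    - {"angular": [0, 0, 0], "slide": [0, 0, 0], "jaw": 0.5}
    - {"angular": [0, 0, 0], "slide": [0, 0, 0], "jaw": 0.5}

```text
time_s: 19.05
tool_pos: [0.5792, -0.0405, 0.1152]
tool_rot: [-180.0, 0.1, 19.1]
force: [-0.9, -0.4, -5.2]
grip_width: 0.0579
grasp_force: 49.6
```

Lifted, this tin reads about 5.2 N, so it is the heavy one. Next it goes to the drawer.

```bash
python3 - <<'E'
from h import *
plan([(.5792,-.0405,.265,19,5),(.51,.1854,.265,83,9)])
E
```

```text
[0.0, 0.0001, 0.0001] [-0.0001, 0.0, -0.0599]
[0.0, 0.0001, 0.0001] [-0.0001, 0.0, -0.0599]
[0.0, 0.0001, 0.0001] [-0.0001, 0.0, -0.0599]
[0.0, 0.0001, 0.0001] [0.0, 0.0, -0.0599]
[0.0, 0.0001, 0.0001] [0.0, 0.0, -0.0599]
--
[0.0, 0.0, -0.0395] [0.0018, -0.0525, 0.0]
[0.0, 0.0, -0.0395] [0.0083, -0.0518, 0.0]
[0.0, 0.0, -0.0395] [0.0146, -0.0504, 0.0]
[0.0, 0.0, -0.0395] [0.0208, -0.0482, 0.0]
[0.0, 0.0, -0.0395] [0.0266, -0.0453, 0.0]
[0.0, 0.0, -0.0395] [0.032, -0.0416, 0.0]
[0.0, 0.0, -0.0395] [0.0369, -0.0374, 0.0]
[0.0, 0.0, -0.0395] [0.0412, -0.0325, 0.0]
[0.0, 0.0, -0.0395] [0.0449, -0.0272, 0.0]
--
```

>>> step_arm:
  rows:
    - {"angular": [0, 0, 0], "slide": [0, 0, -0.04], "jaw": 0.5}
    - {"angular": [0, 0, 0], "slide": [0, 0, -0.065], "jaw": 0.5}
    - {"angular": [0, 0, 0], "slide": [0, 0, -0.07], "jaw": 0.5}
    - {"angular": [0, 0, 0], "slide": [0, 0, -0.07], "jaw": 0.5}
    - {"angular": [0, 0, 0], "slide": [0, 0, -0.055], "jaw": 0.5}
    - {"angular": [0, 0, -0.02], "slide": [0, -0.025, 0], "jaw": 0.5}
    - {"angular": [0, 0, -0.0395], "slide": [0.005, -0.052, 0], "jaw": 0.5}
    - {"angular": [0, 0, -0.0395], "slide": [0.011, -0.051, 0], "jaw": 0.5}
    - {"angular": [0, 0, -0.0395], "slide": [0.018, -0.049, 0], "jaw": 0.5}

```text
time_s: 20.18
tool_pos: [0.5508, 0.0479, 0.2636]
tool_rot: [-179.9, 0.2, 44.5]
force: [-0.7, 1.0, -5.1]
grip_width: 0.0576
grasp_force: 49.6
```

>>> step_arm:
  rows:
    - {"angular": [0, 0, -0.0395], "slide": [0.024, -0.047, 0], "jaw": 0.5}
    - {"angular": [0, 0, -0.0395], "slide": [0.029, -0.043, 0], "jaw": 0.5}
    - {"angular": [0, 0, -0.0395], "slide": [0.034, -0.039, 0], "jaw": 0.5}
    - {"angular": [0, 0, -0.0395], "slide": [0.039, -0.035, 0], "jaw": 0.5}
    - {"angular": [0, 0, -0.0395], "slide": [0.043, -0.03, 0], "jaw": 0.5}
    - {"angular": [0, 0, -0.02], "slide": [0.023, -0.013, 0], "jaw": 0.5}
    - {"angular": [0, 0, 0], "slide": [0, 0, 0], "jaw": 0.5}
    - {"angular": [0, 0, 0], "slide": [0, 0, 0], "jaw": 0.5}

```text
time_s: 21.18
tool_pos: [0.5093, 0.1824, 0.2649]
tool_rot: [-179.9, 0.1, 83.1]
force: [-0.2, -1.0, -5.8]
grip_width: 0.0581
grasp_force: 49.6
```

```bash
python3 - <<'E'
from h import *
import cv2
o=env.get_obs();print(o['time_s'],o['tool_pos'],o['tool_rot'],o['force'],o['qpos'],o['grip_width'])
t=env.read_camera('top')[:,:,::-1];s=env.read_camera('side')[:,:,::-1]
cv2.imwrite('pics/c3.png',cv2.resize(np.hstack([t[130:330,120:320],s[120:320,260:420]]),None,fx=2.2,fy=2.2,interpolation=2))
plan([(.51,.1854,.15,83,4)])
E
```

```text
21.175 [0.50929323 0.1824028  0.26492588] [-1.79932499e+02  9.06926296e-02  8.31391703e+01] [-0.20634163 -1.03315844 -5.76826195] [-38.37530257   3.89841809  16.72780447  95.55557989  -1.08780467
  80.81477341 -28.36930229] 0.058089177463755574
[0.0, 0.0001, 0.0001] [0.0017, 0.0, 0.0578]
[0.0, 0.0001, 0.0001] [0.0016, 0.0, 0.0578]
[0.0, 0.0001, 0.0001] [0.0016, -0.0001, 0.0578]
[0.0, 0.0001, 0.0001] [0.0016, -0.0001, 0.0578]
--
```

View pics/c3.png

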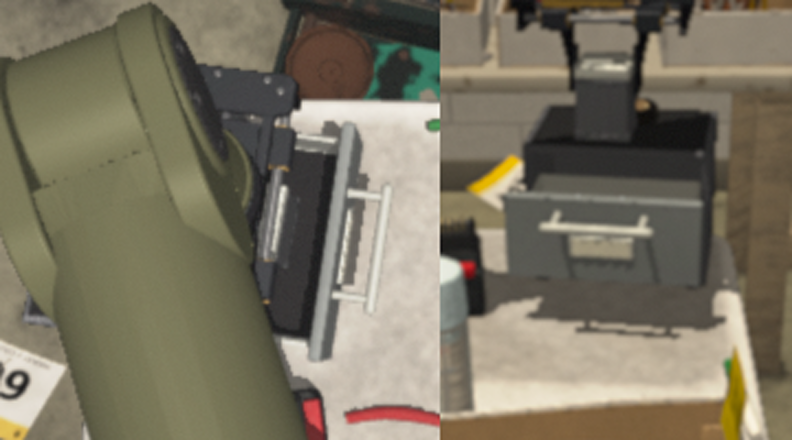

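The view shows the drawer open with the face at crop x 315-355. The tin hangs behind it over the tray, with the lid at about (605,65) in the side view. I'll check the face position numerically and then lower the tin.

```bash
python3 - <<'E'
from h import *
for uv in ((271.5,189),(258,291),(281,186),(269,293)): print(onz('top',uv,.165).round(4))
E
```

```text
[0.6005 0.1293 0.165 ]
[0.4009 0.1512 0.165 ]
[0.6068 0.1107 0.165 ]
[0.3973 0.1299 0.165 ]
```

>>> step_arm:
  rows:
    - {"angular": [0, 0, 0], "slide": [0.002, 0, 0.03], "jaw": 0.5}
    - {"angular": [0, 0, 0], "slide": [0.002, 0, 0.04], "jaw": 0.5}
    - {"angular": [0, 0, 0], "slide": [0.002, 0, 0.02], "jaw": 0.5}
    - {"angular": [0, 0, 0], "slide": [0, 0, 0], "jaw": 0.5}

```text
time_s: 21.78
tool_pos: [0.5094, 0.186, 0.2198]
tool_rot: [-179.9, 0.1, 83.2]
force: [0.5, 0.7, -4.5]
grip_width: 0.0578
grasp_force: 49.6
```

>>> step_arm:
  rows:
    - {"angular": [0, 0, 0], "slide": [0, 0, 0.03], "jaw": 0.5}
    - {"angular": [0, 0, 0], "slide": [0, 0, 0.04], "jaw": 0.5}
    - {"angular": [0, 0, 0], "slide": [0, 0, 0.04], "jaw": 0.5}
    - {"angular": [0, 0, 0], "slide": [0, 0, 0.03], "jaw": 0.5}
    - {"angular": [0, 0, 0], "slide": [0, 0, 0.02], "jaw": 0.5}
    - {"angular": [0, 0, 0], "slide": [0, 0, 0], "jaw": 0.5}

```text
time_s: 22.52
tool_pos: [0.5097, 0.1861, 0.1404]
tool_rot: [-179.9, 0.0, 83.2]
force: [-0.0, 1.1, -6.7]
grip_width: 0.0578
grasp_force: 49.6
```

>>> step_arm:
  rows:
    - {"angular": [0, 0, 0], "slide": [0, 0, 0.005], "jaw": 0.5}
    - {"angular": [0, 0, 0], "slide": [0, 0, 0.005], "jaw": 0.5}
    - {"angular": [0, 0, 0], "slide": [0, 0, 0], "jaw": 0.5}

```text
time_s: 22.9
tool_pos: [0.51, 0.1863, 0.1362]
tool_rot: [180.0, -0.0, 83.2]
force: [-0.3, -0.2, -5.8]
grip_width: 0.0582
grasp_force: 49.6
```

>>> step_arm:
  rows:
    - {"angular": [0, 0, 0], "slide": [0, 0, 0.004], "jaw": 0.5}
    - {"angular": [0, 0, 0], "slide": [0, 0, 0.004], "jaw": 0.5}
    - {"angular": [0, 0, 0], "slide": [0, 0, 0], "jaw": 0.5}

```text
time_s: 23.28
tool_pos: [0.5099, 0.1862, 0.1318]
tool_rot: [-180.0, 0.0, 83.2]
force: [0.6, 0.4, -5.4]
grip_width: 0.0579
grasp_force: 49.6
```

>>> step_arm:
  rows:
    - {"angular": [0, 0, 0], "slide": [0, 0, 0.003], "jaw": 0.5}
    - {"angular": [0, 0, 0], "slide": [0, 0, 0], "jaw": 0.5}

```text
time_s: 23.52
tool_pos: [0.51, 0.1863, 0.1305]
tool_rot: [-180.0, 0.0, 83.2]
force: [-0.5, -0.6, -5.5]
grip_width: 0.0581
grasp_force: 49.6
```

>>> step_arm:
  rows:
    - {"angular": [0, 0, 0], "slide": [0, 0, 0.003], "jaw": 0.5}
    - {"angular": [0, 0, 0], "slide": [0, 0, 0], "jaw": 0.5}

```text
time_s: 23.78
tool_pos: [0.5099, 0.1862, 0.1289]
tool_rot: [-180.0, 0.0, 83.2]
force: [0.5, -0.2, -6.1]
grip_width: 0.058
grasp_force: 49.6
```

>>> step_arm:
  rows:
    - {"angular": [0, 0, 0], "slide": [0, 0, 0.003], "jaw": 0.5}
    - {"angular": [0, 0, 0], "slide": [0, 0, 0], "jaw": 0.5}

```text
time_s: 24.02
tool_pos: [0.5099, 0.1863, 0.1274]
tool_rot: [-180.0, 0.0, 83.2]
force: [-0.4, -0.0, -5.2]
grip_width: 0.0576
grasp_force: 49.6
```

>>> step_arm:
  rows:
    - {"angular": [0, 0, 0], "slide": [0, 0, 0.003], "jaw": 0.5}
    - {"angular": [0, 0, 0], "slide": [0, 0, 0], "jaw": 0.5}

```text
time_s: 24.28
tool_pos: [0.5099, 0.1862, 0.1259]
tool_rot: [-180.0, 0.0, 83.2]
force: [0.1, 0.5, -5.4]
grip_width: 0.0577
grasp_force: 49.6
```

>>> step_arm:
  rows:
    - {"angular": [0, 0, 0], "slide": [0, 0, 0.002], "jaw": 0.5}
    - {"angular": [0, 0, 0], "slide": [0, 0, 0], "jaw": 0.5}

```text
time_s: 24.52
tool_pos: [0.51, 0.1863, 0.125]
tool_rot: [-180.0, 0.0, 83.2]
force: [0.7, 0.3, -6.3]
grip_width: 0.0578
grasp_force: 49.6
```

>>> step_arm:
  rows:
    - {"angular": [0, 0, 0], "slide": [0, 0, 0.002], "jaw": 0.5}
    - {"angular": [0, 0, 0], "slide": [0, 0, 0], "jaw": 0.5}

```text
time_s: 24.78
tool_pos: [0.5099, 0.1863, 0.124]
tool_rot: [-180.0, 0.0, 83.2]
force: [-0.4, -0.2, -5.9]
grip_width: 0.0575
grasp_force: 49.6
```

>>> step_arm:
  rows:
    - {"angular": [0, 0, 0], "slide": [0, 0, 0.002], "jaw": 0.5}
    - {"angular": [0, 0, 0], "slide": [0, 0, 0], "jaw": 0.5}

```text
time_s: 25.02
tool_pos: [0.5099, 0.1863, 0.123]
tool_rot: [-180.0, 0.0, 83.2]
force: [-0.0, 0.2, -5.9]
grip_width: 0.0579
grasp_force: 49.6
```

>>> step_arm:
  rows:
    - {"angular": [0, 0, 0], "slide": [0, 0, 0.002], "jaw": 0.5}
    - {"angular": [0, 0, 0], "slide": [0, 0, 0], "jaw": 0.5}

```text
time_s: 25.28
tool_pos: [0.5099, 0.1863, 0.122]
tool_rot: [-180.0, 0.0, 83.2]
force: [1.1, 0.2, -5.2]
grip_width: 0.058
grasp_force: 49.6
```

>>> step_arm:
  rows:
    - {"angular": [0, 0, 0], "slide": [0, 0, 0.002], "jaw": 0.5}
    - {"angular": [0, 0, 0], "slide": [0, 0, 0], "jaw": 0.5}

```text
time_s: 25.52
tool_pos: [0.5099, 0.1863, 0.121]
tool_rot: [-180.0, 0.0, 83.2]
force: [0.1, -0.4, -5.2]
grip_width: 0.058
grasp_force: 49.6
```

>>> step_arm:
  rows:
    - {"angular": [0, 0, 0], "slide": [0, 0, 0.002], "jaw": 0.5}
    - {"angular": [0, 0, 0], "slide": [0, 0, 0.002], "jaw": 0.5}
    - {"angular": [0, 0, 0], "slide": [0, 0, 0], "jaw": 0.5}

```text
time_s: 25.9
tool_pos: [0.5102, 0.1865, 0.1206]
tool_rot: [180.0, -0.0, 83.2]
force: [-3.8, -1.7, 4.8]
grip_width: 0.0581
grasp_force: 49.6
```

```bash
python3 - <<'E'
from h import *
import cv2
t=env.read_camera('top')[:,:,::-1];s=env.read_camera('side')[:,:,::-1]
cv2.imwrite('pics/c4.png',cv2.resize(np.hstack([t[150:310,180:320],s[120:280,280:420]]),None,fx=2.8,fy=2.8,interpolation=2))
E
```

```text
(no output)
```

View pics/c4.png

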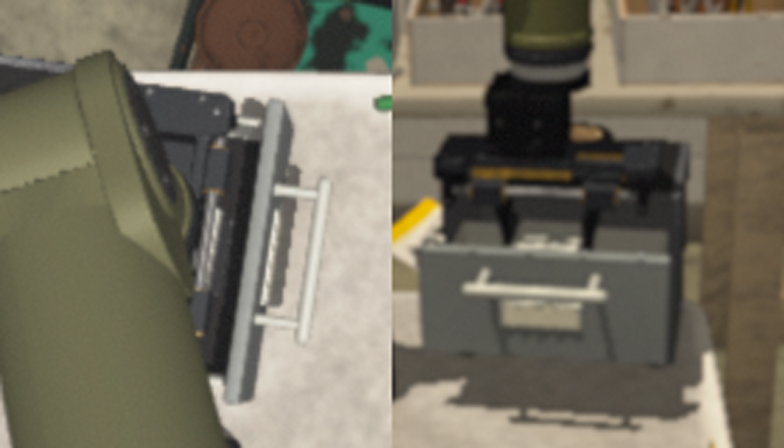

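The tin has made contact at an underside height of about 75 mm, which matches the mat. It sits behind the face with a gap. Release next.

>>> step_arm:
  rows:
    - {"angular": [0, 0, 0], "slide": [0, 0, 0], "jaw": 0.85}
    - {"angular": [0, 0, 0], "slide": [0, 0, 0], "jaw": 0.85}
    - {"angular": [0, 0, 0], "slide": [0, 0, 0], "jaw": 0.85}
    - {"angular": [0, 0, 0], "slide": [0, 0, 0], "jaw": 0.85}
    - {"angular": [0, 0, 0], "slide": [0, 0, -0.03], "jaw": 0.85}
    - {"angular": [0, 0, 0], "slide": [0, 0, -0.06], "jaw": 0.85}
    - {"angular": [0, 0, 0], "slide": [0, 0, -0.08], "jaw": 0.85}
    - {"angular": [0, 0, 0], "slide": [0, 0, -0.09], "jaw": 0.85}
    - {"angular": [0, 0, 0], "slide": [0, 0, -0.02], "jaw": 0.85}
    - {"angular": [0, 0, 0], "slide": [0, 0, 0], "jaw": 0.85}

```text
time_s: 27.25
tool_pos: [0.5103, 0.1864, 0.2601]
tool_rot: [179.9, -0.1, 83.2]
force: [-0.8, 0.1, 0.2]
grip_width: 0.0737
grasp_force: 0.0
```

```bash
python3 - <<'E'
from h import *
plan([(.497,.03,.26,83,4),(.492,.045,.132,83,4)])
E
```

```text
[0.0001, -0.0001, 0.0003] [-0.0785, 0.0027, -0.0001]
[0.0001, -0.0001, 0.0003] [-0.0785, 0.0027, 0.0]
[0.0001, -0.0001, 0.0003] [-0.0785, 0.0028, 0.0]
[0.0001, -0.0001, 0.0003] [-0.0785, 0.0028, 0.0]
--
[0.0, 0.0, 0.0] [0.0071, -0.0034, 0.064]
[0.0, 0.0, 0.0] [0.0071, -0.0034, 0.064]
[0.0, 0.0, 0.0] [0.0071, -0.0034, 0.064]
[0.0, 0.0, 0.0] [0.0071, -0.0034, 0.064]
--
```

>>> step_arm:
  rows:
    - {"angular": [0, 0, 0], "slide": [-0.05, 0.003, 0], "jaw": 0}
    - {"angular": [0, 0, 0], "slide": [-0.09, 0.003, 0], "jaw": 0}
    - {"angular": [0, 0, 0], "slide": [-0.09, 0.003, 0], "jaw": 0}
    - {"angular": [0, 0, 0], "slide": [-0.084, 0.003, 0], "jaw": 0}
    - {"angular": [0, 0, 0], "slide": [0, 0, 0.05], "jaw": 0}
    - {"angular": [0, 0, 0], "slide": [0, 0, 0.09], "jaw": 0}
    - {"angular": [0, 0, 0], "slide": [0, 0, 0.08], "jaw": 0}
    - {"angular": [0, 0, 0], "slide": [0, 0, 0.04], "jaw": 0}
    - {"angular": [0, 0, 0], "slide": [0, 0, 0], "jaw": 0}

```text
time_s: 28.38
tool_pos: [0.4948, 0.0293, 0.1262]
tool_rot: [-179.7, 0.1, 83.2]
force: [-0.1, 0.2, 0.4]
grip_width: 0.0008
grasp_force: 0.0
```

>>> step_arm:
  rows:
    - {"angular": [0, 0, 0], "slide": [0.02, 0, 0], "jaw": 0}
    - {"angular": [0, 0, 0], "slide": [0.02, 0, 0], "jaw": 0}
    - {"angular": [0, 0, 0], "slide": [0.016, 0, 0], "jaw": 0}
    - {"angular": [0, 0, 0], "slide": [0.016, 0, 0], "jaw": 0}
    - {"angular": [0, 0, 0], "slide": [0.016, 0, 0], "jaw": 0}
    - {"angular": [0, 0, 0], "slide": [0.02, 0, 0], "jaw": 0}

```text
time_s: 29.12
tool_pos: [0.5039, 0.0827, 0.1292]
tool_rot: [180.0, 0.1, 83.1]
force: [-0.1, -3.1, 0.3]
grip_width: 0.0005
grasp_force: 1.3
```

>>> step_arm:
  rows:
    - {"angular": [0, 0, 0], "slide": [0.02, 0, 0], "jaw": 0}
    - {"angular": [0, 0, 0], "slide": [0.02, 0, 0], "jaw": 0}
    - {"angular": [0, 0, 0], "slide": [0.02, 0, 0], "jaw": 0}
    - {"angular": [0, 0, 0], "slide": [0.02, 0, 0], "jaw": 0}
    - {"angular": [0, 0, 0], "slide": [0.02, 0, 0], "jaw": 0}
    - {"angular": [0, 0, 0], "slide": [0.02, 0, 0], "jaw": 0}
    - {"angular": [0, 0, 0], "slide": [0.02, 0, 0], "jaw": 0}
    - {"angular": [0, 0, 0], "slide": [0.01, 0, 0], "jaw": 0}
    - {"angular": [0, 0, 0], "slide": [0, 0, 0], "jaw": 0}

```text
time_s: 30.25
tool_pos: [0.512, 0.159, 0.1288]
tool_rot: [-179.9, -0.0, 83.3]
force: [-0.6, -1.0, 0.2]
grip_width: 0.0002
grasp_force: 0.0
```

>>> step_arm:
  rows:
    - {"angular": [0, 0, 0], "slide": [0.006, 0, 0], "jaw": 0}
    - {"angular": [0, 0, 0], "slide": [0.006, 0, 0], "jaw": 0}
    - {"angular": [0, 0, 0], "slide": [0, 0, 0], "jaw": 0}

```text
time_s: 30.62
tool_pos: [0.513, 0.1639, 0.1289]
tool_rot: [-180.0, -0.0, 83.2]
force: [-0.8, -1.0, -0.2]
grip_width: 0.0005
grasp_force: 0.4
```

>>> step_arm:
  rows:
    - {"angular": [0, 0, 0], "slide": [0.006, 0, 0], "jaw": 0}
    - {"angular": [0, 0, 0], "slide": [0.006, 0, 0], "jaw": 0}
    - {"angular": [0, 0, 0], "slide": [0, 0, 0], "jaw": 0}

```text
time_s: 31.0
tool_pos: [0.5141, 0.1704, 0.129]
tool_rot: [180.0, -0.0, 83.2]
force: [-0.8, -1.5, -0.6]
grip_width: 0.0004
grasp_force: 0.3
```

>>> step_arm:
  rows:
    - {"angular": [0, 0, 0], "slide": [0.006, 0, 0], "jaw": 0}
    - {"angular": [0, 0, 0], "slide": [0, 0, 0], "jaw": 0}

```text
time_s: 31.25
tool_pos: [0.5144, 0.1713, 0.1291]
tool_rot: [-180.0, 0.1, 83.1]
force: [-2.3, -4.9, 0.6]
grip_width: 0.0001
grasp_force: 2.3
```

>>> step_arm:
  rows:
    - {"angular": [0, 0, 0], "slide": [0.006, 0, 0], "jaw": 0}
    - {"angular": [0, 0, 0], "slide": [0, 0, 0], "jaw": 0}

```text
time_s: 31.5
tool_pos: [0.5144, 0.1715, 0.129]
tool_rot: [-179.9, 0.3, 83.1]
force: [-3.7, -9.3, 3.7]
grip_width: 0.0008
grasp_force: 5.1
```

>>> step_arm:
  rows:
    - {"angular": [0, 0, 0], "slide": [0.004, 0, 0], "jaw": 0}
    - {"angular": [0, 0, 0], "slide": [0, 0, 0], "jaw": 0}

```text
time_s: 31.75
tool_pos: [0.5144, 0.1715, 0.129]
tool_rot: [-179.9, 0.5, 83.0]
force: [-5.2, -12.7, 6.2]
grip_width: 0.0006
grasp_force: 6.9
```

>>> step_arm:
  rows:
    - {"angular": [0, 0, 0], "slide": [-0.03, 0, 0], "jaw": 0}
    - {"angular": [0, 0, 0], "slide": [-0.08, 0, 0], "jaw": 0}
    - {"angular": [0, 0, 0], "slide": [-0.1, 0, 0], "jaw": 0}
    - {"angular": [0, 0, 0], "slide": [-0.1, 0, -0.05], "jaw": 0}
    - {"angular": [0, 0, 0], "slide": [-0.06, 0, -0.06], "jaw": 0}
    - {"angular": [0, 0, 0], "slide": [0, 0, -0.06], "jaw": 0}
    - {"angular": [0, 0, 0], "slide": [0, 0, 0], "jaw": 0}

```text
time_s: 32.62
tool_pos: [0.4954, -0.0058, 0.217]
tool_rot: [179.6, -0.2, 83.2]
force: [-0.3, -0.2, -1.0]
grip_width: 0.0003
grasp_force: 0.0
```

```bash
python3 - <<'E'
from h import *
import cv2
o=env.get_obs();print(o['time_s'],o['tool_pos'])
t=env.read_camera('top')[:,:,::-1];s=env.read_camera('side')[:,:,::-1]
a=cv2.resize(t[160:310,120:280],None,fx=2.4,fy=2.4,interpolation=2);b=cv2.resize(s[140:390,200:430],(384,417))
cv2.imwrite('pics/c5.png',np.hstack([a,cv2.resize(b,(331,360))]))
h=np.array([.498,.089,.143])
d=np.array([.1219,.9925,0])
for k in(.1,.095):
    for e in(-.055,.055): print(k,proj('top',h+k*d+e*np.array([.9925,-.1219,0])),proj('side',h+k*d+e*np.array([.9925,-.1219,0])))
E
```

```text
32.625 [ 0.49540327 -0.00580307  0.21703731]
0.1 [237.99725324 262.83962823] [313.92520075 206.29057406]
0.1 [246.1185012 208.4375885] [357.92019175 208.39011558]
0.095 [240.49052477 263.17634343] [313.57056326 207.08613456]
0.095 [248.58822184 208.76880423] [357.71958888 209.20353989]
```

View pics/c5.png

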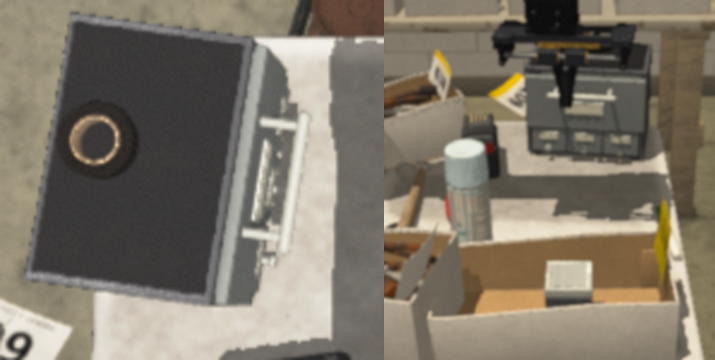

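```bash
python3 - <<'E'
from h import *
import cv2
a=cv2.imread('pics/top0.png').astype(np.float32);b=env.read_camera('top')[:,:,::-1].astype(np.float32)
k=8;up=lambda i:cv2.resize(i,None,fx=k,fy=k,interpolation=cv2.INTER_CUBIC)
for (x0,y0,x1,y1),z in(((240,207,264,270),.143),((250,207,264,235),.143),((247,240,256,270),.143)):
    r=cv2.matchTemplate(up(b[y0-6:y1+6,x0-20:x1+4]),up(a[y0:y1,x0:x1]),cv2.TM_CCOEFF_NORMED)
    _,v,_,m=cv2.minMaxLoc(r);dx=m[0]/k-20;dy=m[1]/k-6
    c=np.array([(x0+x1)/2,(y0+y1)/2]);d=onz('top',c+[dx,dy],z)-onz('top',c,z)
    print(v,dx,dy,d,np.linalg.norm(d))
print(a[100:110,10:20].mean()-b[100:110,10:20].mean())
E
```

```text
0.8559228181838989 -12.25 -1.75 [0.00321014 0.0244941  0.        ] 0.024703564785786572
0.9411015510559082 -12.125 -1.75 [0.00323116 0.02431866 0.        ] 0.02453237378949102
0.8256495594978333 -12.5 -1.0 [0.00169465 0.02488103 0.        ] 0.024938671648201106
-7.2033386
```

```bash
python3 -c "
from cell import env
print(env.sign_off())"
```

```text
the job is handed in; nothing more can be done
None
```

The job is handed in, with no verdict returned: the heavier tin (about 5.2–6 N) stands in the top drawer, pushed firmly to its stop and about 2 mm from shut by camera (limit 5 mm), and the lighter tin (about 2.8 N) stands in the carton; no bystander was knowingly touched.

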